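# Hang a pail of washed fittings to drip and start the timer

### The job

Put the pipe fittings that lie out on the bench top (two to four: nipples, a hose barb, a tee; not those in the trays and cases) into the round steel pail, then, with the pail still standing on the bench, swing its folded-down wire bail upright and hang the pail by it across both hooks of the blue drip stand. When it hangs there by itself, start the small white timer: press its green front button fully in while the timer is backed squarely up against the wooden stop, and leave the timer there. Leave everything else where it is.

Things in the scene. Friction and masses are not known exactly. Their poses are not given: they have to be found in the camera images.
- pail: Loose round steel pail, open at the top, 0.35 kg: outer diameter 116 mm at the base and 132 mm at the rim, 75 mm high, wall 3 mm, inner floor 4 mm up. Origin: centre of its underside, z up its axis. Its bail turns about a line along the pail's y axis, 66 mm above the origin, through ears at y = +74 and -74 mm; folded, the bail points to the pail's -x.
- pail_bail (a joint): Angle of the pail's wire bail: 0 = folded down, lying level at the height of its ears and pointing to the pail's -x (as at the start); 1.57 = upright above the pail; at most 2.8. It swings almost freely and falls back to a side when let go. Wire 5.6 mm thick; its straight crosspiece lies 105 mm from the hinge line and runs 110 mm along the pail's y, with slanting shoulders to the legs.
- bail_grip (a point): Centre of the red grip sleeve, 14 mm thick and 50 mm long, in the middle of the bail's crosspiece (105 mm from the hinge line, along the pail's y). The sleeve turns freely on the wire. The 30 mm of bare wire on each side of it are what the hooks take.
- drip_stand: Fixed drip stand: a blue tray 190 x 170 mm, at most 10 mm high, reaching from x = -80 to +110 mm, and two upright dark steel rods at the back (x = +92 mm) that bend over into two parallel hooks. The hooks are 8 mm thick, lie at y = +40 and -40 mm, point to the stand's -x and are open to the front. Origin: on the bench under the middle of the hollows; z up.
- saddle (a point): Middle between the hollows of the two hooks, level with the top of the hook wire there (206 mm above the bench); same axes as the stand. The hollow is 12 mm long; in front of it the upturned tips reach 26 mm forward (to -x) and 16 mm above this point; behind it the wires rise gently by 14 mm towards the rods, and nothing stands higher. A hung crosspiece has its centre about 3 mm above this point and the pail's underside is then about 38 mm over the bench.
- stop: Fixed wooden stop block, 22 x 80 x 30 mm, on the bench. Origin: at the bottom middle of its front face, which looks to its -x; its z points up.
- timer_centre (a point): Centre of the loose white timer, a flat box 64 mm (x) by 60 mm (y) by 28 mm high with a dark display on top, 0.17 kg; at the start it lies 50 to 90 mm in front of the stop (stop's -x side), turned by up to 0.4 rad. The button is on its -x face; its +x face goes against the stop's front face.
- button_front (a point): Middle of the front end of the timer's green button, 18 mm in diameter, standing 9 mm out of the timer's -x face, 14 mm above the bench. It is pushed along the timer's +x.
- timer_button (a joint): Travel of the button: 0 out, 0.006 m fully in; a spring (1.5 N at first, 4.5 N fully in) returns it. The unbraced timer slides at about 1 N.
- brass_nipple_centre (a point): Centre of the brass hex nipple, 24 (x) x 46 (y) x 27 mm high, lying along its y. Absent in some starts.
- brass_barb_centre (a point): Centre of the brass hose barb, 22 (x) x 55 (y) x 25 mm high, lying along its y. Absent in some starts.
- steel_nipple_centre (a point): Centre of the dark steel nipple, 27 (x) x 60 (y) x 31 mm high, lying along its y. Absent in some starts.
- brass_tee_centre (a point): Centre of the brass tee, 45 (x) x 57 (y) x 25 mm high: the run, 25 mm thick, lies along its y at x = +10 mm, and the branch points to -x. Absent in some starts.
- carton_fuse: Loose bystander, not part of the job: small yellow carton, 36 x 52 x 26 mm.
- bolt_a: Loose bystander, not part of the job: galvanised hex bolt with nut, 22 x 84 x 26 mm.
- marker_pen: Loose bystander, not part of the job: white marker pen with blue cap, 18 x 136 x 18 mm.
- spring_a: Loose bystander, not part of the job: steel coil spring, 25 x 65 x 25 mm.
There are look-alikes about, which are no part of the job. Leave any turquoise look-alike of the part that bears steel_nipple_centre alone.

How it is judged:
By the outcome, as a careful person would: the job done as asked, in the order asked, and still so for the second after the job is handed in, with the robot touching nothing.
Of brass_nipple, brass_barb, steel_nipple, brass_tee only 2 to 4 are there at a start; the rules pass over those that are not, and their reading is None.
At some moment in a run one of timer, brass_nipple, brass_barb, steel_nipple, brass_tee may be knocked a few centimetres aside while the robot is not near it.
Once in a run the grip may slacken for a moment while it holds something.
It also fails if it takes over 210 s, if anything falls off the work surface, if the arm or the gripper's body presses on something with over 40 N, if the wrist force passes 120 N, or if a joint passes its speed limit or range.

### The arm

A 7-joint arm with a two-finger parallel gripper is mounted at the origin on a cart in front of the work surface, level with it; the furniture and walls round the work are solid. World frame = base frame: x ahead of the robot, y to its left, z up, the work surface at z = 0. Lengths are in m, angles in rad, forces in N, time in s.
With the tool pointing down it reaches from about 0.375 to 0.925 m from the base axis. Payload 3.1 kg.
Tool frame: the origin (TCP) lies between the finger pads; the fingertips stand 19 mm ahead of it and the grasp point (between the pads) is the TCP; z points along the fingers, y is the line along which they close (so a half turn about z gives the same grasp; the last joint's range is limited). The gripper opens to 85 mm and grips with 20 to 120 N. Pads are 22 mm wide; open, the fingers measure 114 mm over their backs; the gripper's body (76 mm by 85 mm) begins 54 mm behind the grasp point. The pads swing forward as they close: fully open they stand 13 mm farther back than shut.
Start: joints at [-1.378, 0.383, 0.044, 1.598, -0.018, 1.161, -0.05], TCP at [0.186, 0.623, 0.25] pointing down, gripper open.
Joint ranges: [-2.61, 2.61], [-0.41, 2.15], [-1.48, 1.57], [0, 2.5], [-1.57, 4.71], [0.05, 1.97], [-2.85, 2.85]. Speed limits (rad/s): [2.79, 2.79, 3.14, 3.14, 3.14, 3.14, 3.14].

### API

Orientations are given as a unit quaternion [x, y, z, w].
In Python, from bench import move_ptp, movel, move_j, move_gripper, pause, inverse_kinematics, read_camera, camera_params, MotionError, sign_off, look_for, tip_of, read_time_s, read_qpos, read_joint_vel, read_effort, read_eef_pos, read_tcp_rot, read_ft_force, read_ft_torque, read_finger_gap, read_grasp_force gives the robot as it stands. Calls block until the motion is done:
- move_ptp(position, orientation): joint-space move of the TCP to a pose.
- movel(position, orientation=None, speed=0.15): straight line of the TCP; orientation=None keeps the orientation; speed is the mean speed in m/s.
- move_j(angles): joint-space move.
- move_gripper(opening, effort=None): finger opening in m; effort is the grip in N (None keeps the last); returns when the fingers have stopped.
- pause(seconds).
- inverse_kinematics(position, orientation): joint angles nearest the present ones, or None.
- read_camera(name): name is "scene" or "top" or "wrist"; returns the picture (400x640x3 uint8, red, green, blue); there is no depth.
- camera_params(name): a dict with "K" (3x3 intrinsics, pixels), "camera_from_world" (4x4, takes a point from world to camera coordinates). Camera axes: x right, y down, z forward; pixel columns grow to the right and rows downward; lengths in m; the calibration is good to about 2 mm. A picture is of the moment at which its call begins: read the wrist's pose just before it. camera_params takes no time and is no camera call; for the wrist camera it gives the pose at the moment of the call.
A pose or a line that the arm cannot do raises MotionError and nothing moves.
- sign_off(): hands the job in; it is judged then, once.
Trained networks look in the newest picture that a camera, given by its name, has taken for a name from the list of things; names that differ only in an ending like _2 or _b are one class to them, and where a whole thing is asked for, a point or a joint stands for the part that bears it (a point fixed in the world has none). Each returns a list of dicts, best first, with "confidence" (0 to 1); they miss things now and then, are a little off and sometimes report something else, mostly with a low value. They report only what shows in the picture. A call takes as long as a camera call. They do not tell look-alikes from the thing itself.
- look_for(camera, name): "at" ([column, row] in pixels, amid what is visible of it).
- tip_of(camera, name): "at" ([column, row] in pixels: a listed point, or the origin of a listed thing).
Readings, each from a call of its own:
- read_time_s(): time.
- read_qpos(): joint angles.
- read_joint_vel(): joint speeds.
- read_effort(): joint torques, N m.
- read_eef_pos(): TCP position.
- read_tcp_rot(): TCP orientation.
- read_ft_force(): force on the tool from outside, world axes, zero at the start.
- read_ft_torque(): the same for the moment, N m.
- read_finger_gap(): finger opening in m.
- read_grasp_force(): force on a finger pad.
Only numpy, scipy, OpenCV 4.12 (cv2) and the standard library are available. Lean on these libraries where they do the work, as an engineer would, in place of code of your own. Each camera call takes 0.05 s, during which the arm holds its last target. There are 200 camera calls.

## Working session

There is one attempt and no reset: what is moved stays moved. The work goes in short steps, each a Python script; the robot and the scene stay as the last script left them, time stands still between calls to the robot, and variables do not carry over. Pictures are saved under pics/ and viewed, at most 17 in all, crops included, and the job is handed in when it is done.

```bash
ls; mkdir -p pics; python3 - <<'E'
from bench import *
import cv2
for c in("scene","top"):
    im=read_camera(c); cv2.imwrite(f"pics/{c}0.png",im[:,:,::-1])
    p=camera_params(c); print(c,p)
    for n in ["pail","bail_grip","drip_stand","saddle","stop","timer_centre","button_front","brass_nipple_centre","brass_barb_centre","steel_nipple_centre","brass_tee_centre"]:
        print(n,[(d["confidence"],d["at"]) for d in tip_of(c,n)][:4])
print(read_time_s(),read_tcp_rot())
E
```

```text
pics
scene {'K': array([[399.65903005,   0.        , 315.13977128],
       [  0.        , 399.65903005, 199.31762768],
       [  0.        ,   0.        ,   1.        ]]), 'camera_from_world': array([[ 0.83659268, -0.54781548, -0.00329853, -0.43366022],
       [-0.29936266, -0.45211045, -0.84022505,  0.26448557],
       [ 0.45879699,  0.70391359, -0.54222779,  0.98941669],
       [ 0.        ,  0.        ,  0.        ,  1.        ]])}
pail [(0.73, [304.9, 226.0])]
bail_grip [(0.63, [275.0, 217.6])]
drip_stand []
saddle [(0.62, [266.5, 140.9]), (0.57, [300.9, 286.7])]
stop [(0.81, [419.5, 311.8])]
timer_centre [(0.78, [393.3, 323.3]), (0.68, [314.7, 264.6])]
button_front []
brass_nipple_centre [(0.52, [314.9, 264.5])]
brass_barb_centre []
steel_nipple_centre [(0.81, [352.1, 295.9]), (0.75, [363.9, 266.2]), (0.43, [304.9, 195.1])]
brass_tee_centre []
top {'K': array([[424.84619538,   0.        , 322.64800746],
       [  0.        , 424.84619538, 203.45773376],
       [  0.        ,   0.        ,   1.        ]]), 'camera_from_world': array([[ 0.00356513, -0.99997987, -0.0052479 , -0.03785716],
       [-0.9924878 , -0.00289654, -0.12230934,  0.47850726],
       [ 0.12229168,  0.00564452, -0.99247815,  1.33660973],
       [ 0.        ,  0.        ,  0.        ,  1.        ]])}
pail [(0.71, [293.0, 191.7]), (0.5, [295.0, 218.4])]
bail_grip [(0.62, [293.7, 222.2])]
drip_stand [(0.82, [224.1, 193.2])]
saddle [(0.69, [203.1, 181.2])]
stop [(0.71, [433.9, 176.7])]
timer_centre [(0.74, [432.1, 207.4])]
button_front [(0.46, [418.6, 244.8])]
brass_nipple_centre [(0.67, [349.1, 219.2])]
brass_barb_centre [(0.16, [431.4, 205.2])]
steel_nipple_centre [(0.63, [374.5, 192.7]), (0.57, [339.2, 193.5]), (0.54, [394.8, 214.3]), (0.24, [432.4, 202.4])]
brass_tee_centre [(0.33, [374.3, 189.6])]
1.2 [ 1.44863275e-01  9.89451682e-01 -2.38972134e-05 -1.16995244e-05]
```

```bash
python3 - <<'E'
import cv2
a=cv2.imread("pics/top0.png"); cv2.imwrite("pics/top0c.png",cv2.resize(a[90:290,160:480],(800,500),interpolation=cv2.INTER_CUBIC))
E
```

```text
(no output)
```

View pics/scene0.png

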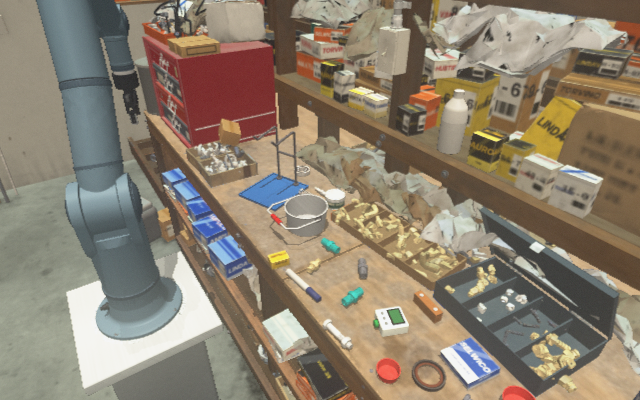

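View pics/top0c.png

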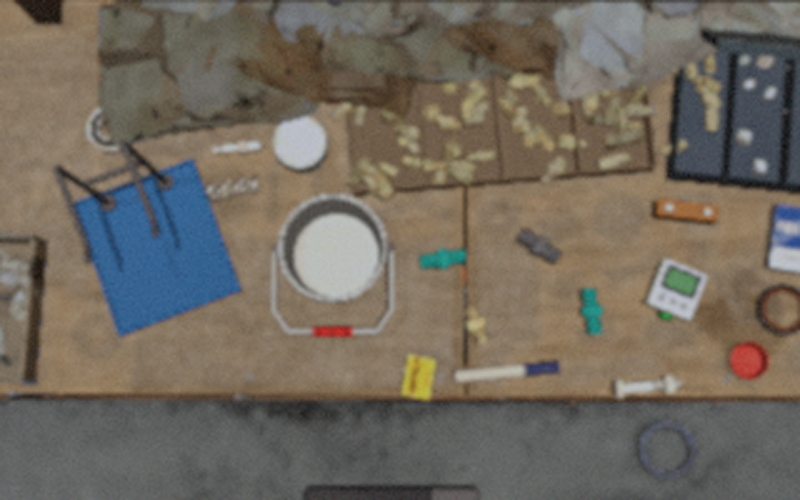

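```bash
cat > h.py <<'E'
from bench import *
import numpy as np, cv2
from scipy.spatial.transform import Rotation as R
def ray(cam,px,P=None):
    P=P or camera_params(cam); M=P["camera_from_world"]; d=np.linalg.inv(P["K"])@[px[0],px[1],1]
    return -M[:3,:3].T@M[:3,3], M[:3,:3].T@d
def at_z(cam,px,z,P=None):
    o,d=ray(cam,px,P); return o+d*(z-o[2])/d[2]
def proj(cam,p,P=None):
    P=P or camera_params(cam); M=P["camera_from_world"]; q=P["K"]@(M[:3,:3]@np.asarray(p)+M[:3,3]); return q[:2]/q[2]
def tri(obs): # [(cam,px,P)]
    A=np.zeros((3,3));b=np.zeros(3)
    for c,px,P in obs:
        o,d=ray(c,px,P); d/=np.linalg.norm(d); Q=np.eye(3)-np.outer(d,d); A+=Q;b+=Q@o
    return np.linalg.solve(A,b)
def down(a):
    """tool down, finger closing line (tool y) along world angle a"""
    y=np.array([np.cos(a),np.sin(a),0]); z=np.array([0,0,-1.]); 
    return R.from_matrix(np.c_[np.cross(y,z),y,z]).as_quat()
def downn(a,pos):
    """as down, choosing the half turn which is reachable with the last joint nearest 0"""
    best=None
    for k in(-1,0,1):
        q=inverse_kinematics(pos,down(a+k*np.pi))
        if q is not None and (best is None or abs(q[6])<abs(best[0])): best=(q[6],down(a+k*np.pi))
    return None if best is None else best[1]
def snap(cam,name):
    im=read_camera(cam); cv2.imwrite(f"pics/{name}.png",im[:,:,::-1]); return im
np.set_printoptions(precision=4,suppress=True)
E
python3 - <<'E'
from h import *
def T(c): return (160+c[0]/2.5,90+c[1]/2.5)
for n,c,z in [("steel",(538,245),.015),("brass",(477,325),.0125),("timer",(677,289),.028),("pailrim",(333,247),.075),("grip",(333,331),.066),("sadL",(170,215),.2),("front edge",(400,397),0),("stop",(685,211),.03),("lidL",(120,334),.0),("tray2",(240,291),.0),("tray3",(194,160),.0),("marker",(507,372),.009)]:
    print(n,at_z("top",T(c),z))
s=lambda a,b:tri([("top",a,None),("scene",b,None)])
print(s((293,222),(275,217.6)),s((203.1,181.2),(266.5,140.9)),s((293,191.7),(304.9,226)),s((433.9,176.7),(419.5,311.8)),s((432.1,207.4),(393.3,323.3)))
print(read_eef_pos(), camera_params("wrist"))
E
```

```text
steel [ 0.5317 -0.2074  0.015 ]
brass [ 0.427  -0.1276  0.0125]
timer [ 0.4729 -0.3837  0.028 ]
pailrim [0.5188 0.0555 0.075 ]
grip [0.4144 0.0549 0.066 ]
sadL [0.5353 0.2314 0.2   ]
front edge [ 0.3341 -0.0281  0.    ]
stop [ 0.5743 -0.3963  0.03  ]
lidL [0.4148 0.3385 0.    ]
tray2 [0.4719 0.1827 0.    ]
tray3 [0.6476 0.2482 0.    ]
marker [ 0.3665 -0.1662  0.009 ]
[0.4144 0.0553 0.0733] [0.5214 0.3016 0.1986] [ 0.5212  0.0625 -0.0058] [ 0.5663 -0.3984  0.0051] [ 0.4716 -0.3927  0.0177]
[0.1863 0.6227 0.2502] {'K': array([[350.4519,   0.    , 320.8437],
       [  0.    , 350.4519, 202.7397],
       [  0.    ,   0.    ,   1.    ]]), 'camera_from_world': array([[ 0.2867,  0.958 ,  0.0006, -0.6506],
       [ 0.9124, -0.2733,  0.3046, -0.039 ],
       [ 0.292 , -0.0867, -0.9525,  0.379 ],
       [ 0.    ,  0.    ,  0.    ,  1.    ]])}
```

```bash
python3 - <<'E'
from h import *
names=["saddle","bail_grip","pail","timer_centre","button_front","stop","brass_nipple_centre","brass_barb_centre","steel_nipple_centre","brass_tee_centre"]
Z=dict(saddle=.206,bail_grip=.066,pail=0,timer_centre=.014,button_front=.014,stop=0,brass_nipple_centre=.013,brass_barb_centre=.0125,steel_nipple_centre=.015,brass_tee_centre=.0125)
for i,p in enumerate([(.45,.22,.38),(.45,-.12,.30),(.45,-.34,.3)]):
    q=downn(np.pi/2,p); move_ptp(p,q); pause(.2)
    P=camera_params("wrist"); snap("wrist",f"w{i}"); np.savez(f"w{i}.npz",**P)
    M=P["camera_from_world"]; print(i,"cam",-M[:3,:3].T@M[:3,3],read_qpos())
    for n in names:
        for d in tip_of("wrist",n):
            if d["confidence"]>.3: print(n,d["confidence"],d["at"],at_z("wrist",d["at"],Z[n],P))
print(read_time_s())
E
```

```text
0 cam [0.3716 0.2214 0.5027] [-0.8633 -0.005   0.3253  1.7895  0.0019  1.3575  1.034 ]
saddle 0.86 [392.0, 254.0] [0.5164 0.288  0.206 ]
bail_grip 0.59 [187.8, 131.1] [0.419  0.0581 0.066 ]
bail_grip 0.39 [367.8, 195.1] [0.5005 0.2827 0.066 ]
pail 0.61 [210.0, 196.0] [0.5219 0.0558 0.    ]
brass_nipple_centre 0.74 [71.7, 130.9] [ 0.4248 -0.1215  0.013 ]
steel_nipple_centre 0.82 [30.7, 204.1] [ 0.5303 -0.2027  0.015 ]
steel_nipple_centre 0.68 [112.1, 194.1] [ 0.5148 -0.0809  0.015 ]
1 cam [ 0.5279 -0.119   0.4231] [-0.4029 -0.0455  0.5656  1.9858  0.0263  1.1942 -1.4174]
bail_grip 0.85 [154.9, 204.3] [0.4121 0.0588 0.066 ]
pail 0.67 [165.3, 93.5] [0.525  0.0605 0.    ]
timer_centre 0.73 [549.1, 137.0] [ 0.4775 -0.3827  0.014 ]
button_front 0.49 [528.5, 168.8] [ 0.4401 -0.3657  0.014 ]
button_front 0.47 [401.1, 83.1] [ 0.5363 -0.2075  0.014 ]
stop 0.91 [570.4, 53.4] [ 0.5681 -0.3971  0.    ]
stop 0.65 [548.1, 135.2] [ 0.4779 -0.3901  0.    ]
brass_nipple_centre 0.87 [325.0, 175.6] [ 0.4313 -0.1239  0.013 ]
steel_nipple_centre 0.8 [399.3, 83.7] [ 0.5357 -0.2053  0.015 ]
steel_nipple_centre 0.77 [454.8, 157.9] [ 0.4532 -0.2762  0.015 ]
steel_nipple_centre 0.61 [288.9, 100.2] [ 0.5181 -0.0831  0.015 ]
2 cam [ 0.5288 -0.3372  0.4228] [-0.1562  0.2271  0.8438  1.7831 -0.1818  1.2121 -0.8283]
button_front 0.67 [344.4, 168.0] [ 0.4419 -0.3646  0.014 ]
stop 0.66 [375.0, 50.5] [ 0.572  -0.3964  0.    ]
brass_nipple_centre 0.74 [143.9, 174.3] [ 0.433  -0.1248  0.013 ]
steel_nipple_centre 0.96 [205.5, 83.7] [ 0.536  -0.2091  0.015 ]
steel_nipple_centre 0.73 [267.0, 161.6] [ 0.4494 -0.2732  0.015 ]
steel_nipple_centre 0.59 [94.6, 103.1] [ 0.5149 -0.0827  0.015 ]
8.2417
```

View pics/w0.png

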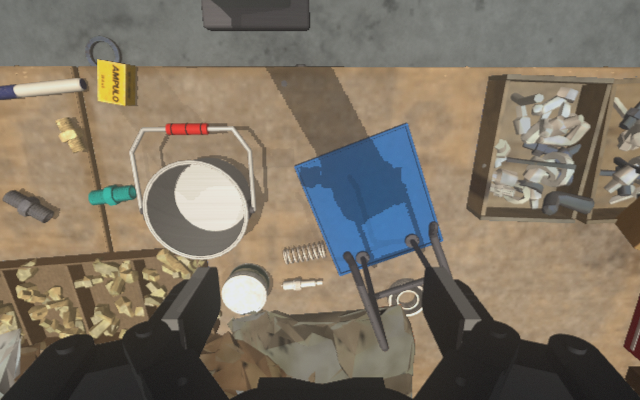

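View pics/w1.png

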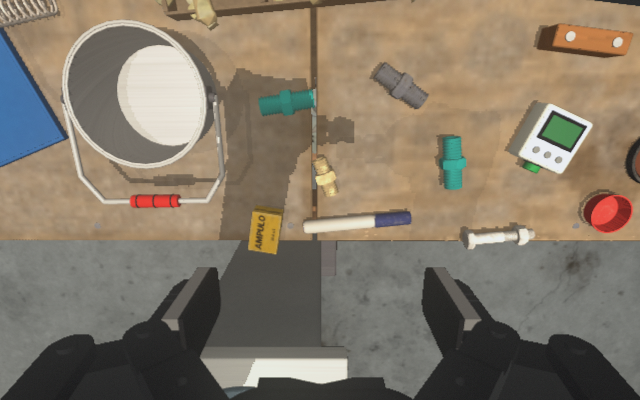

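View pics/w2.png

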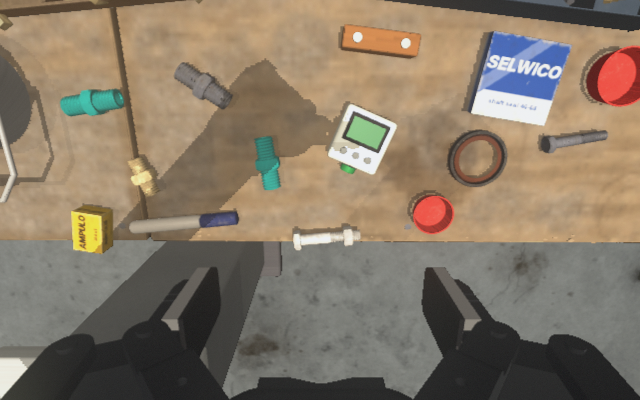

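```bash
cat >> h.py <<'E'
def angle(name,a,b,z):
    P=dict(np.load(name+".npz")); A=at_z("wrist",a,z,P);B=at_z("wrist",b,z,P); return A,B,np.arctan2(*(B-A)[1::-1]),np.linalg.norm(B-A)
def find(name,near,z,cam="wrist",tol=.06):
    P=camera_params(cam); c=[]
    for d in tip_of(cam,name):
        p=at_z(cam,d["at"],z,P)
        if np.linalg.norm((p-near)[:2])<tol: c.append((d["confidence"],p))
    return max(c,key=lambda t:t[0])[1] if c else None
E
python3 - <<'E'
from h import *
A,B,a,l=angle("w1",(321,157),(332,194),.013); print(A,B,a,l)
A,B,a2,l=angle("w2",(134,158),(151,193),.013); print(A,B,a2,l)
A,B,s,l=angle("w1",(378,68),(422,103),.015); print(A,B,s,l)
A,B,s2,l=angle("w2",(177,67),(228,103),.015); print(A,B,s2,l)
print(read_qpos())
a=(a+a2)/2; near=np.array([.4315,-.124,.013])
p=np.array([near[0],near[1],.16]); q=downn(a+np.pi/2,p); move_ptp(p,q); pause(.2)
P=camera_params("wrist"); snap("wrist","w3"); np.savez("w3.npz",**P)
print(find("brass_nipple_centre",near,.013),read_qpos(),read_time_s(),read_eef_pos())
E
```

```text
[ 0.4538 -0.1191  0.013 ] [ 0.4084 -0.1325  0.013 ] -2.853598912308757 0.04736789448345861
[ 0.4526 -0.116   0.013 ] [ 0.4097 -0.13    0.013 ] -2.827957896357122 0.04512933337774281
[ 0.5518 -0.181   0.015 ] [ 0.5152 -0.2322  0.015 ] -2.192124624176199 0.06290111986866072
[ 0.5531 -0.1797  0.015 ] [ 0.5156 -0.2324  0.015 ] -2.189688577207545 0.06460979377099584
[-0.1546  0.228   0.846   1.7824 -0.1818  1.212  -0.8281]
[ 0.433 -0.124  0.013] [-0.5153  0.1296  0.7547  2.1742 -0.1154  0.8746 -0.9629] 9.55 [ 0.4321 -0.1252  0.1606]
```

View pics/w3.png

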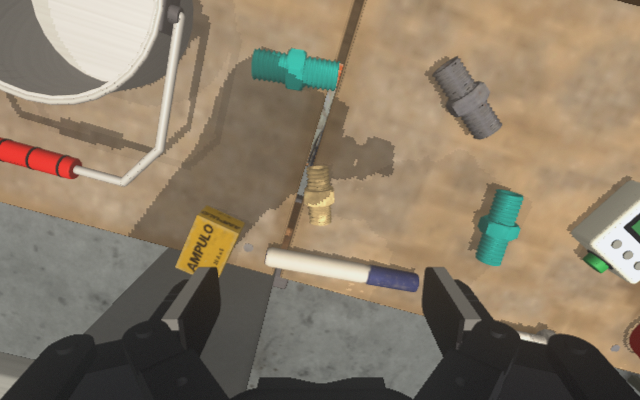

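```bash
cat >> h.py <<'E'
def grab(p,z,a,width,open_=.06,effort=70):
    g=np.array([p[0],p[1],z]); q=downn(a,g+[0,0,.1]); move_gripper(open_)
    move_ptp(g+[0,0,.1],q); movel(g+[0,0,.0],q,.12); move_gripper(max(width-.012,0),effort)
    print("gap",read_finger_gap(),"f",read_grasp_force())
    movel(g+[0,0,.13],q,.2); print("lifted gap",read_finger_gap(),read_grasp_force(),read_ft_force())
def drop(p,z,a,gap):
    g=np.array([p[0],p[1],z]); q=downn(a,g+[0,0,.11]); move_ptp(g+[0,0,.11],q)
    print("over pail gap",read_finger_gap(),read_grasp_force()); movel(g,q,.12); move_gripper(gap); pause(.2); movel(g+[0,0,.12],q,.2)
E
python3 - <<'E'
from h import *
grab((.4325,-.1245),.021,-2.84+np.pi/2,.024)
drop((.505,.058),.045,0,.05)
near=np.array([.535,-.206,.015])
p=np.array([near[0]-.03,near[1]+.02,.2]); move_ptp(p,downn(-2.19+np.pi/2,p)); pause(.2)
P=camera_params("wrist"); snap("wrist","w4"); np.savez("w4.npz",**P)
for n in("steel_nipple_centre","brass_nipple_centre"):print(find(n,near,.015,tol=.3))
print(read_time_s())
E
```

```text
gap 0.02296931273894273 f 67.92405366897583
lifted gap 0.022518092411933543 67.72252321243286 [ 0.3918  0.0505 -0.2852]
over pail gap 0.022471020268375285 67.79911994934082
[ 0.4491 -0.2732  0.015 ]
None
16.9667
```

View pics/w4.png

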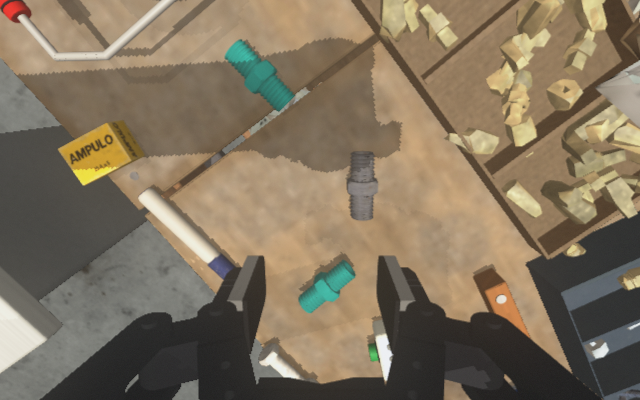

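```bash
python3 - <<'E'
from h import *
A,B,s,l=angle("w4",(362.5,152),(361,219),.015); c=(A+B)/2; print(A,B,c,s,l)
s=s if abs(s+2.19)<.3 else s-np.pi
p=.5*(c[:2]+[.5357,-.2065]) if np.linalg.norm(c[:2]-[.5357,-.2065])<.012 else c[:2]
grab(p,.0225,s+np.pi/2,.027)
drop((.54,.058),.048,0,.05)
p=np.array([.47,.1,.4]); move_ptp(p,downn(np.pi/2,p)); pause(.3)
P=camera_params("wrist"); snap("wrist","w5"); np.savez("w5.npz",**P)
for n,z in(("saddle",.206),("bail_grip",.066),("pail",0)): print(n,find(n,np.array([.5,.15,0]),z,tol=.3))
print(read_time_s(),read_qpos())
E
```

```text
[ 0.5506 -0.1819  0.015 ] [ 0.5151 -0.2337  0.015 ] [ 0.5329 -0.2078  0.015 ] -2.1715980240468795 0.06281556106283329
gap 0.025522003314333613 f 71.20154857635498
lifted gap 0.025850238227125056 70.4958164691925 [-0.344  -0.3748 -1.6844]
over pail gap 0.02596011228300808 70.43321013450623
saddle [0.517  0.2881 0.206 ]
bail_grip [0.4194 0.0566 0.066 ]
pail [0.5199 0.0592 0.    ]
24.9083 [-0.7423 -0.0674  0.428   1.8023  0.0284  1.401   1.2506]
```

View pics/w5.png

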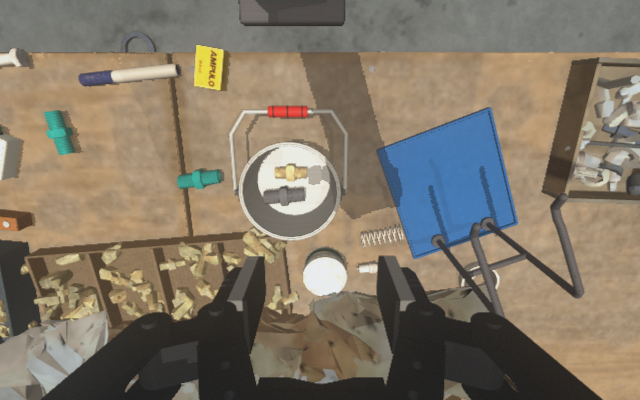

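```bash
python3 - <<'E'
from h import *
A,B,s,l=angle("w5",(243,112),(329,112.5),.066); print(A,B,s,l)
A,B,s,l=angle("w5",(236,192),(346,192),.066); print(A,B,s,l)
A,B,s,l=angle("w5",(380,150),(490,109),.008); print(A,B,s+np.pi/2,l)
P=dict(np.load("w5.npz"))
for th in(.3,.355,.4):
  c,S=np.cos(th),np.sin(th)
  for sx,sy in((-.08,-.085),(-.08,.085),(.11,-.085),(.11,.085)):
    print(th,proj("wrist",[.5165+c*sx-S*sy,.288+S*sx+c*sy,.008],P))
  for sy in(-.04,.04):print("rod",proj("wrist",[.5165+c*.092-S*sy,.288+S*.092+c*sy,.01],P),proj("wrist",[.5165-c*.026-S*sy,.288-S*.026+c*sy,.218],P))
E
python3 - <<'E'
import cv2
a=cv2.imread("pics/w5.png")[80:330,220:600]; cv2.imwrite("pics/w5c.png",cv2.resize(a,(798,525),interpolation=cv2.INTER_CUBIC))
E
```

```text
[0.417 0.002 0.066] [0.4177 0.1106 0.066 ] 1.5646101067459044 0.10856481266083767
[ 0.5219 -0.0146  0.066 ] [0.522  0.1343 0.066 ] 1.5703392116775565 0.14884698977401037
[0.4744 0.1872 0.008 ] [0.4162 0.3403 0.008 ] 3.504728338768323 0.16379349845145616
0.3 [377.5637 143.6968]
0.3 [493.8487 108.0604]
0.3 [406.8163 256.2756]
0.3 [512.3179 227.32  ]
rod [432.2761 239.4099] [474.3656 217.7658]
rod [482.5355 225.486 ] [562.4928 193.1235]
0.355 [375.5551 147.6966]
0.355 [490.1589 105.861 ]
0.355 [411.1659 257.6614]
0.355 [515.6812 223.5362]
rod [435.7136 239.6729] [473.3039 220.3477]
rod [485.4797 223.2695] [560.5809 191.3942]
0.4 [374.083  151.0185]
0.4 [487.0228 104.2281]
0.4 [414.7892 258.6262]
0.4 [518.2995 220.3209]
rod [438.5476 239.7573] [472.5485 222.4751]
rod [487.8127 221.3512] [558.9211 190.0673]
```

View pics/w5c.png

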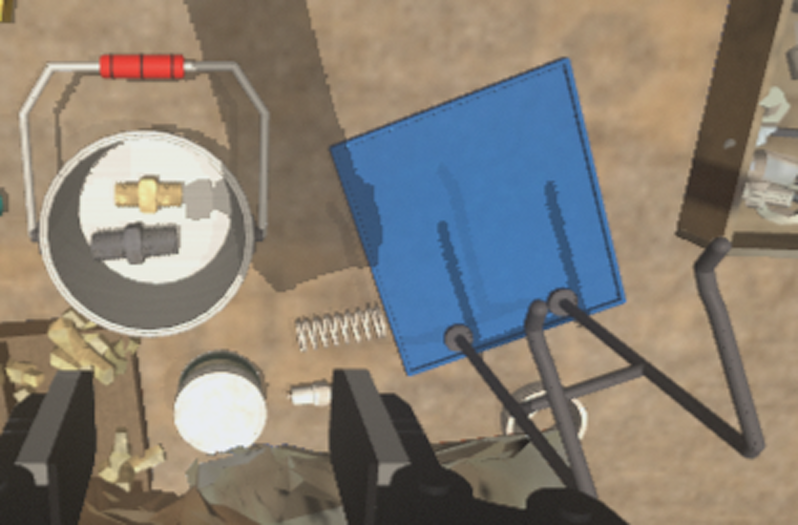

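```bash
python3 - <<'E'
from h import *
g=np.array([.417,.0575,.066]); H=np.array([.522,.0585,.066])
q=downn(0.005,g+[0,0,.1]); move_gripper(.036); move_ptp(g+[0,0,.1],q); pause(.2)
p=find("bail_grip",g,.066); print("grip seen",p,read_qpos())
if p is not None and np.linalg.norm((p-g)[:2])<.006: g[:2]=.5*(g[:2]+p[:2])
movel(g,q,.1); print(read_ft_force()); move_gripper(.004,50); print("gap",read_finger_gap(),read_grasp_force(),read_ft_force())
for t in np.linspace(0,np.pi/2,8)[1:]:
    movel([H[0]-.105*np.cos(t),g[1],.066+.105*np.sin(t)],q,.08); print(t,read_finger_gap(),read_ft_force())
snap("scene","s1"); snap("wrist","w6"); print(read_time_s(),read_eef_pos())
im=cv2.imread("pics/s1.png")[120:270,200:400]; a=cv2.resize(im,(480,360)); b=cv2.resize(cv2.imread("pics/w6.png"),(320,200)); b=cv2.copyMakeBorder(b,0,160,0,0,0); cv2.imwrite("pics/c1.png",np.hstack([a,b]))
E
```

```text
grip seen None [-0.6317  0.0422  0.4076  2.2173 -0.0218  0.8842 -0.2051]
[-0.5459  0.2573  0.769 ]
gap 0.011809667445472963 48.72890889644623 [-0.9784 -0.4782  3.4855]
0.2243994752564138 0.012443614156417551 [-0.4349 -0.7816  0.1264]
0.4487989505128276 0.012200660320017539 [-2.4377  0.5645 -0.6241]
0.6731984257692414 0.012531159563491583 [-2.6863  0.2367  2.2375]
0.8975979010256552 0.012591120122353576 [-4.4283  0.6277  6.3743]
1.121997376282069 0.012657680998748321 [-3.587   0.2274  5.6177]
1.3463968515384828 0.012154784123187117 [-1.9913  1.2259  6.1766]
1.5707963267948966 0.01222247067000381 [0.0604 0.3417 5.6606]
31.4333 [0.5223 0.0579 0.1715]
```

View pics/c1.png

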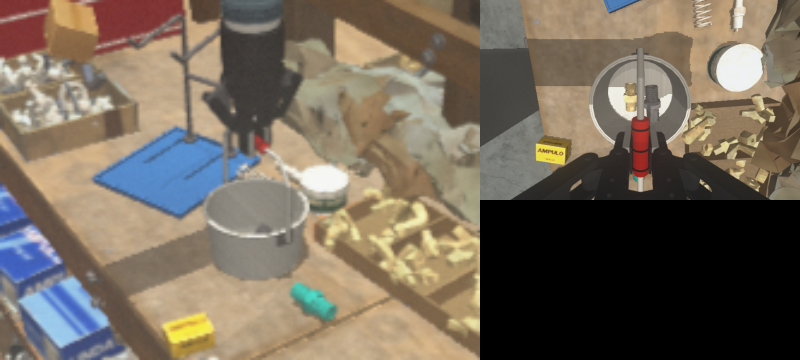

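```bash
python3 - <<'E'
from h import *
th=.36; X=np.array([np.cos(th),np.sin(th),0]); S=np.array([.5165,.2885,0])
q=read_tcp_rot(); p=read_eef_pos()
movel([p[0],p[1],.275],q,.12); pause(.3); print("lift",read_finger_gap(),read_ft_force())
movel([.43,.09,.275],q,.15)
pre=S-.10*X+[0,0,.275]
q2=downn(th,pre); print((R.from_quat(q2)*R.from_quat(q).inv()).magnitude(),inverse_kinematics(pre,q2),read_qpos())
if (R.from_quat(q2)*R.from_quat(q).inv()).magnitude()>1: q2=down(th) if (R.from_quat(down(th))*R.from_quat(q).inv()).magnitude()<1 else down(th+np.pi)
movel(pre,q2,.12); pause(.6)
print(read_finger_gap(),read_ft_force(),read_eef_pos(),read_qpos(),read_time_s())
snap("scene","s2"); snap("top","t2"); snap("wrist","w7")
a=cv2.resize(cv2.imread("pics/s2.png")[90:250,180:380],(400,320)); b=cv2.resize(cv2.imread("pics/w7.png"),(400,250)); b=cv2.copyMakeBorder(b,0,70,0,0,0); cv2.imwrite("pics/c2.png",np.hstack([a,b]))
E
```

```text
lift 0.012486269675624561 [-0.3626  0.341  -6.9287]
0.3549016414654748 [-0.8371  0.0557  0.2221  1.9477 -0.0135  1.1395 -0.2497] [-0.6793 -0.0696  0.3679  2.0645  0.0277  1.1413 -0.3189]
0.012324665753701121 [ 1.5218  0.7699 -5.7625] [0.4239 0.2538 0.2758] [-0.8368  0.0556  0.222   1.9463 -0.0133  1.1385 -0.2497] 35.6583
```

View pics/c2.png

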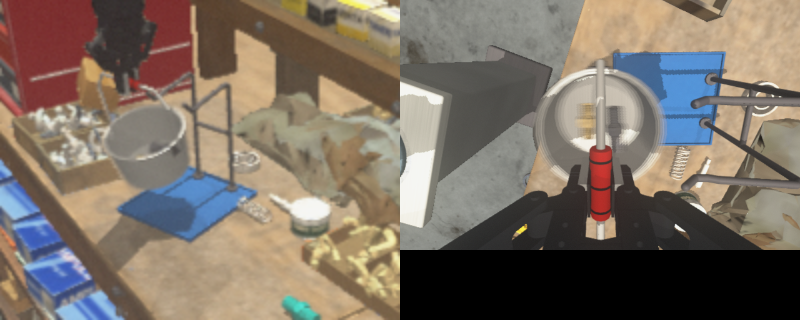

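```bash
python3 - <<'E'
from h import *
P=camera_params("wrist"); p=read_eef_pos(); th=.36
X=np.array([np.cos(th),np.sin(th),0]);Y=np.array([-X[1],X[0],0])
print("tcp",proj("wrist",p,P), "sleeve ends",proj("wrist",p+.025*Y,P),proj("wrist",p-.025*Y,P))
S=np.array([.5165,.2885,.206])
for y in(-.04,.04): print("tip",proj("wrist",S-.022*X+y*Y+[0,0,.014],P),"corner",proj("wrist",S-.005*X+y*Y-[0,0,.002],P))
snap("wrist","w8"); print(tip_of("wrist","saddle"),proj("wrist",S,P),tip_of("wrist","bail_grip"))
im=cv2.imread("pics/w8.png"); cv2.imwrite("pics/w8c.png",cv2.resize(im[60:400,240:600],(720,595)) if 0 else cv2.resize(im[80:380,260:580],(640,600)))
E
```

```text
tcp [320.6861 295.4446] sleeve ends [320.6741 238.1714] [320.6969 346.8562]
tip [455.0728 303.1243] corner [472.8597 288.4631]
tip [473.1255 168.9833] corner [491.7184 162.9148]
[{'at': [491.0, 229.9], 'confidence': 0.8}] [491.715  230.6389] [{'at': [322.5, 294.9], 'confidence': 0.92}]
```

View pics/w8c.png

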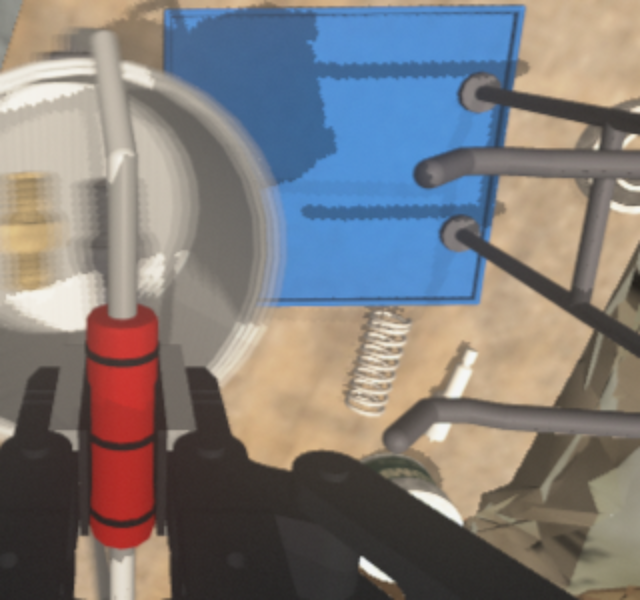

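```bash
python3 - <<'E'
from h import *
th=.36; X=np.array([np.cos(th),np.sin(th),0]); S=np.array([.5165,.2885,0]); q=read_tcp_rot()
movel(S-.10*X+[0,0,.243],q,.06); pause(.3)
movel(S+[0,0,.243],q,.05); pause(1.0); print(read_ft_force())
for z in(.225,.216,.212,.209,.207):
    movel(S+[0,0,z],q,.03); f=read_ft_force(); print(z,f,read_eef_pos(),read_finger_gap())
    if f[2]>1: break
pause(.5); snap("scene","s3"); snap("wrist","w9"); print(read_time_s())
a=cv2.resize(cv2.imread("pics/s3.png")[90:250,180:380],(400,320)); b=cv2.resize(cv2.imread("pics/w9.png"),(400,250)); b=cv2.copyMakeBorder(b,0,70,0,0,0); cv2.imwrite("pics/c3.png",np.hstack([a,b]))
E
```

```text
[-0.6617 -0.2878 -6.1248]
0.225 [-1.6283  0.2351 -5.3005] [0.5159 0.2883 0.2247] 0.01221019145604783
0.216 [ 0.9195 -0.4627 -6.2892] [0.5169 0.2886 0.216 ] 0.012377241826740343
0.212 [-1.1851 -0.2608 -5.0632] [0.5156 0.2881 0.2113] 0.012320089822874745
0.209 [-2.2403 -0.211  -3.3524] [0.5163 0.2885 0.2093] 0.012461056380808223
0.207 [-4.0679 -2.6696  5.2315] [0.5167 0.2887 0.2089] 0.012073177013653218
42.675
```

View pics/c3.png

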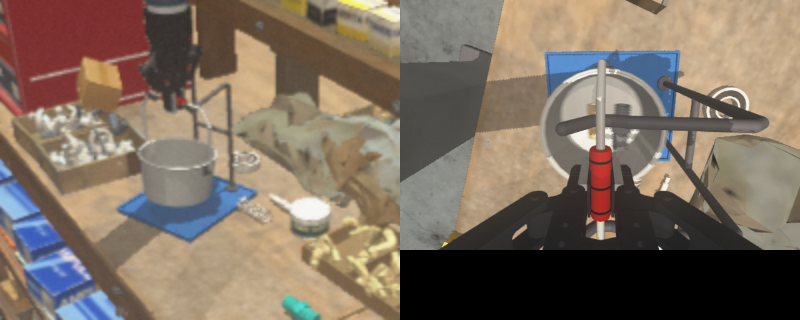

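```bash
python3 - <<'E'
from h import *
q=read_tcp_rot(); p=read_eef_pos()
move_gripper(.05); pause(.5); movel([p[0],p[1],.34],q,.12)
m=np.array([.49,-.36,.3]); move_ptp(m,downn(np.pi/2,m)); pause(.3)
P=camera_params("wrist"); snap("wrist","w10"); np.savez("w10.npz",**P)
for n,z in(("timer_centre",.014),("button_front",.014),("stop",0)): print(n,find(n,np.array([.5,-.38,0]),z,tol=.15))
snap("top","t3"); snap("scene","s4"); print(read_time_s(),read_qpos())
a=cv2.resize(cv2.imread("pics/w10.png")[0:260,140:540],(600,390)); c=cv2.resize(cv2.imread("pics/s4.png")[100:230,200:360],(200,162))
d=cv2.resize(cv2.imread("pics/t3.png")[130:240,180:320],(200,157)); z=np.zeros((390-319,200,3),np.uint8)
cv2.imwrite("pics/c4.png",np.hstack([a,np.vstack([c,d,z])]))
E
```

```text
timer_centre [ 0.4772 -0.3837  0.014 ]
button_front [ 0.4423 -0.3672  0.014 ]
stop [ 0.5685 -0.397   0.    ]
47.8 [-0.2368  0.4089  1.0377  1.6823 -0.3676  1.2629 -0.6923]
```

View pics/c4.png

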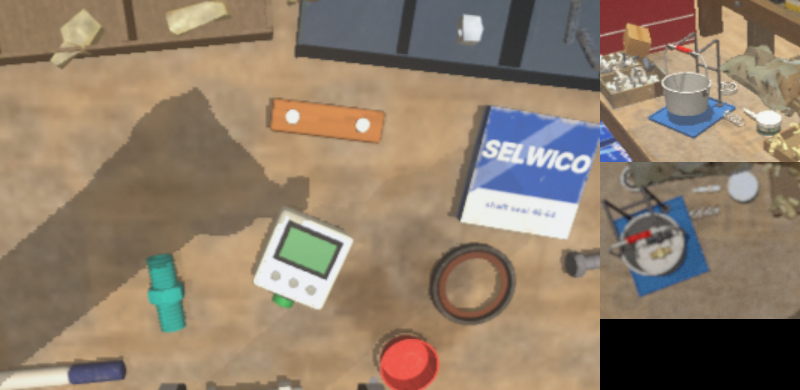

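```bash
python3 - <<'E'
from h import *
P=dict(np.load("w10.npz")); f=lambda c,z:at_z("wrist",(140+c[0]/1.5,c[1]/1.5),z,P)
for n,z,pts in(("stop front",.03,((270,127),(381,143))),("stop back",.03,((275,99),(385,110))),("tim right",.028,((321,308),(353,237))),("tim back",.028,((353,237),(288,209))),("left",.028,((256,272),(288,209))),("front",.028,((321,308),(256,272)))):
    A,B=[f(c,z) for c in pts]; print(n,A,B,np.arctan2(*(B-A)[1::-1]),np.linalg.norm(B-A))
import cv2
# sub-pixel segmentation of stop (orange) for its heading
im=cv2.imread("pics/w10.png"); h=cv2.cvtColor(im,cv2.COLOR_BGR2HSV); m=cv2.inRange(h,(5,130,90),(16,255,255)); m[:60]=0;m[105:]=0;m[:,:300]=0;m[:,410:]=0
cv2.imwrite("pics/m.png",m); r=cv2.minAreaRect(cv2.findNonZero(m)); b=cv2.boxPoints(r); print(b); print([at_z("wrist",x,.03,P) for x in b])
E
```

```text
stop front [ 0.5744 -0.3579  0.03  ] [ 0.5637 -0.4372  0.03  ] -1.7057750699555125 0.08006213728973077
stop back [ 0.593  -0.3614  0.03  ] [ 0.5858 -0.4386  0.03  ] -1.6630752337696932 0.0775605404142328
tim right [ 0.4389 -0.3982  0.028 ] [ 0.4955 -0.4208  0.028 ] -0.37930032412579867 0.06096111832513259
tim back [ 0.4955 -0.4208  0.028 ] [ 0.5165 -0.3713  0.028 ] 1.1692032498149267 0.053749609257561844
left [ 0.4681 -0.3471  0.028 ] [ 0.5165 -0.3713  0.028 ] -0.4645295610284638 0.054124457038088734
front [ 0.4389 -0.3982  0.028 ] [ 0.4681 -0.3471  0.028 ] 1.0513388403832356 0.058921437809536646
[[319.314   86.3311]
 [321.8191  65.0375]
 [395.7372  73.7338]
 [393.2321  95.0273]]
[array([ 0.5728, -0.3572,  0.03  ]), array([ 0.5939, -0.3598,  0.03  ]), array([ 0.5854, -0.4377,  0.03  ]), array([ 0.564 , -0.4364,  0.03  ])]
```

```bash
python3 - <<'E'
from h import *
c=np.array([.478,-.384,.018]); a=-.42; s=-.11; X=np.array([np.cos(s),np.sin(s),0]); F=np.array([.569,-.397,0])
g=c+[0,0,.13]; q=downn(a+np.pi/2,g); move_gripper(.085); move_ptp(g,q); pause(.2); snap("wrist","w11")
t=find("timer_centre",c,.014); print("seen",t)
if t is None or np.linalg.norm((t-c)[:2])>.01: raise SystemExit("moved?")
movel(c,q,.1); print(read_ft_force()); move_gripper(.05,25); print(read_finger_gap(),read_grasp_force())
# square q: turn by s-a about world z
q2=(R.from_euler("z",s-a)*R.from_quat(q)).as_quat()
pre=F-(.032+.008)*X; up=np.array([0,0,.0195])
movel(c+[0,0,.0015],q,.05); movel(pre+up,q2,.08); movel(pre+[0,0,.0175],q2,.03)
print("pre",read_finger_gap(),read_ft_force()); f0=read_ft_force()
for k in range(1,18):
    movel(pre+X*.001*k+[0,0,.0175],q2,.02); f=read_ft_force()-f0; fx=f@X
    if k>3: print(k,fx)
    if fx<-6: break
print(read_eef_pos(),read_finger_gap(),read_time_s()); snap("wrist","w12")
E
```

```text
seen [ 0.4739 -0.3839  0.014 ]
[-0.7925 -0.32    0.4912]
0.0597642095781846 28.14809560775757
pre 0.059687730194240236 [-2.5536  2.2075  5.3714]
4 -3.025963945067277
5 -2.883350751841748
6 -2.622156842042877
7 -3.0179220385276455
8 -1.4103929048797
9 -1.2523901460382387
10 -1.5890327418250814
11 -1.7110674392254892
12 -0.9231123507918321
13 -2.971651724288287
14 -4.953053415181652
15 -6.563787856641882
[ 0.538  -0.3959  0.0188] 0.05944939288855335 56.0667
```

```bash
python3 - <<'E'
from h import *
q=read_tcp_rot(); p=read_eef_pos(); move_gripper(.085); movel([p[0],p[1],.1],q,.1)
m=np.array([p[0]-.05,p[1],.2]); move_ptp(m,q); pause(.3)
P=camera_params("wrist"); snap("wrist","w13"); np.savez("w13.npz",**P)
for n,z in(("timer_centre",.014),("button_front",.014),("stop",0)): print(n,find(n,np.array([.53,-.38,0]),z,tol=.12))
cv2.imwrite("pics/w13c.png",cv2.resize(cv2.imread("pics/w13.png")[0:250,160:480],(768,600)))
E
```

```text
timer_centre [ 0.5362 -0.3961  0.014 ]
button_front [ 0.4944 -0.3932  0.014 ]
stop [ 0.5682 -0.402   0.    ]
```

View pics/w13c.png

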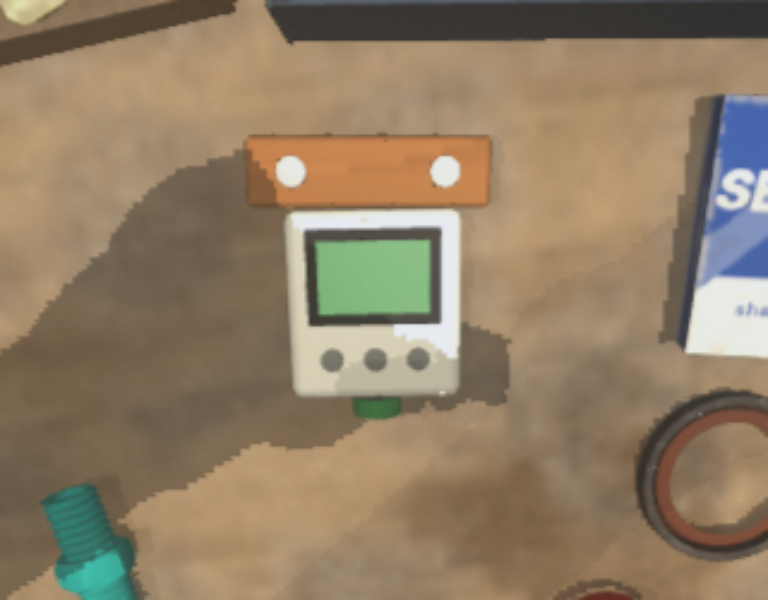

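```bash
python3 - <<'E'
from h import *
s=-.11; X=np.array([np.cos(s),np.sin(s),0]); b=np.array([.4955,-.392,.0245]); q=read_tcp_rot()
st=b-.045*X; move_gripper(0,40); move_ptp(st+[0,0,.1],q); movel(st,q,.1); pause(.3)
f0=read_ft_force(); print(f0,read_eef_pos())
movel(st+.025*X,q,.05)
for k in range(50):
    movel(st+(.026+.001*k)*X,q,.02); f=(read_ft_force()-f0)@X; print(k,round(f,1),end="; ")
    if f<-12: break
    if k>22: break
pause(.3); print(read_eef_pos(),(read_ft_force()-f0)@X); P=camera_params("wrist"); snap("wrist","w14")
movel(st+[0,0,.0],q,.05); movel(st+[0,0,.12],q,.15); m=st-.0*X+[0,0,.2]; move_ptp(m+.03*X,q); pause(.3); snap("wrist","w15"); snap("scene","s5"); print(read_time_s())
a=cv2.resize(cv2.imread("pics/w14.png")[0:300,160:480],(400,375)); c=cv2.resize(cv2.imread("pics/w15.png")[0:300,160:480],(400,375)); d=cv2.resize(cv2.imread("pics/s5.png")[100:240,180:400],(330,210)); d=cv2.copyMakeBorder(d,0,0,0,470,0)
cv2.imwrite("pics/c5.png",np.vstack([np.hstack([a,c]),d]))
E
```

```text
[ 0.2526 -0.8215  0.025 ] [ 0.4511 -0.3872  0.025 ]
0 -1.0; 1 -0.7; 2 -0.2; 3 -1.0; 4 -1.1; 5 -0.4; 6 -0.0; 7 -1.3; 8 -2.3; 9 -2.7; 10 -2.4; 11 -3.1; 12 -3.7; 13 -3.8; 14 -5.7; 15 -6.7; 16 -8.1; 17 -9.4; 18 -10.6; 19 -12.4; [ 0.4903 -0.3914  0.0243] -12.639437330627937
69.975
```

View pics/c5.png

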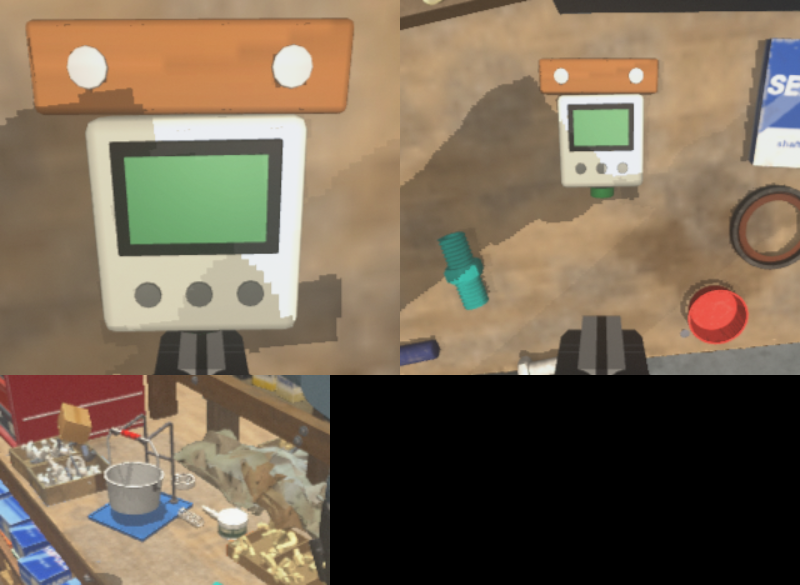

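```bash
python3 -c "
from h import *
print(sign_off(),read_time_s())"
```

```text
the job is handed in; nothing more can be done
the job is handed in; nothing more can be done
```

The job is handed in at about 70 s: the brass and steel nipples, the only two fittings I found on the bench, are in the pail. The pail hangs by its bail on both hooks, and the timer sits against the stop with its button pressed in; I judged full travel from the force (about 12 N), not from the joint itself.

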